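Slanting light on a metal disc

TASK

Draw the yellow-tailed inspection lamp out of the red holder and light the scratched metal disc with it from two sides: first hold the lamp still for two seconds with its lens above the red spot, slanted at about 45 degrees so that it points at the middle of the disc, then do the same from above the blue spot. Finish there, with the lamp still held up in the gripper, steady and aimed at the disc from the blue side; do not put it down or let go. Leave the disc, the other lamp and the jars where they are.

Things in the scene. Friction and masses are not known exactly. Their poses are not given: they have to be found in the camera images.
- lamp: lamp with yellow tail, 135 mm long, 120-210 g. From the lens: round metal head 34 mm wide to 26 mm, taper to 24 mm wide at 38, black 24 x 24 mm square handle to 121, yellow tail of same section. Origin: centre of lens face; +z from lens to tail (light shines along -z); x, y square to the handle's flats. Starts lens down, upright, in either socket. Balance point 70 mm from lens.
- spare: another lamp, same in size and shape but with a grey tail, standing in the other socket; leave it there. Origin and axes as for the lamp.
- holder: fixed red block 70 (x) x 180 (y) x 60 mm high, origin at the centre of its underside, on the table. Two round upright sockets 39 mm wide at y = -50 and +50 mm, 52 mm deep; the lamps stand on the socket floors, 8 mm above the table, and rise 83 mm above the block
- board: fixed grey board 110 (x) x 190 (y) x 8 mm on the table, origin at the centre of its underside; the disc lies at its middle and the two spots 60 mm from the middle along its +y and -y, either colour on either side
- disc: loose scratched steel disc, 56 mm diameter, 6 mm thick, 115 g, lying flat on the board; origin at the centre of its underside
- disc_top (a point): centre of the disc's upper face: the point to light, 14 mm above the table
- spot_red: fixed red round spot on the board, 24 mm diameter, 3 mm thick, 60 mm from the disc's centre; origin at the centre of its underside. With the lens straight above it and 60 mm higher than the disc's upper face, a lamp slanted 45 degrees points at the disc's centre
- spot_blue: the same in blue, across the disc from the red one
- jar_green: loose low sample jar with a green cap, 48 mm diameter, 62 mm high; leave alone. Origin at the centre of its underside
- jar_amber: loose low amber sample jar with a blue cap, 44 mm diameter, 58 mm high; leave alone. Origin at the centre of its underside
Things that resemble listed ones, but are neither listed nor needed, are in the scene too. What is shaped like the lamp but purple is not meant. Of the things like the disc, leave any that is purple; of the rest the larger one is meant.

How it is judged:
By the outcome, as a careful person would: the job done as asked, in the order asked, and still so for the second after the job is handed in, while the arm keeps its last pose, push and grip.
It also fails if it takes over 54 s, if anything falls off the work surface, if the arm or the gripper's body presses on something with over 40 N, if the wrist force passes 120 N, or if a joint passes its speed limit or range.

ROBOT

A 6-joint arm with a two-finger parallel gripper is mounted at the origin on the work surface. World frame = base frame: x ahead of the robot, y to its left, z up, the work surface at z = 0. Lengths are in mm, angles in rad, forces in N, time in s.
With the tool pointing down it reaches from about 300 to 875 mm from the base axis. Payload 4.2 kg.
Tool frame: the origin (TCP) lies at the very end of the fingers, on their centre line; the grasp point (between the pads) lies 19 mm behind it; z points along the fingers, y is the line along which they close (so a half turn about z gives the same grasp; the last joint's range is limited). The gripper opens to 85 mm and grips with 20 to 120 N. Pads are 22 mm wide; open, the fingers measure 114 mm over their backs; the gripper's body (76 mm by 85 mm) begins 54 mm behind the grasp point. The pads swing forward as they close: fully open they stand 13 mm farther back than shut.
Start: joints at [-1.24, 0.32, 1.565, -0, 1.257, -0.02], TCP at [197.602, -539.995, 231.338] pointing down, gripper open.
Joint ranges: [-3.11, 3.11], [-0.84, 2.01], [0.21, 2.61], [-1.34, 4.49], [0.05, 2.63], [-2.56, 2.56]. Speed limits (rad/s): [2.57, 2.57, 3.14, 3.14, 3.14, 3.14].

INTERFACE

Orientations are given as a unit quaternion [x, y, z, w].
In Python, from rig import state, grab_frame, get_calibration, close_job, recognise, trace gives the robot as it stands. The module is installed in compiled form; this text tells all that it offers.
- The arm moves only by the tool drive_tool, never from a script. Its argument "series" is a list of rows, each an object with "delta_pos": the shift along the tool's x, y, z as a fraction of full scale, a list of three; "angular": the turn, a rotation vector about the tool's x, y, z as a fraction of full scale, a list of three. In form: [{"delta_pos": [dx, dy, dz], "angular": [rx, ry, rz]}, ...]. A call has 1 to 20 rows; each row is the pose to reach, as a shift and turn from the pose commanded when the call began, along the tool's axes at that moment; what a row does not reach only later rows make up. Full scale, the value 1, is 500 mm for a shift and 0.5 rad for a turn. A row lasts 1/8 s, in which the tool goes at most 62.5 mm and 10.7 degrees, less where a joint would pass 70% of its speed; a pose out of reach is approached as far as the arm can. A call with a number of a shift or a turn outside -1 to 1 is refused whole. A call with a gripper value outside its range is refused whole. "hand" is the closure, from -1 (fully open) to 1 (shut), set as the call begins (left out, the last holds). The fingers move at their own pace and stop on an object; the grip force is fixed at half the most. Time passes only in rows, so rows that repeat a pose let the fingers close. It gives the time, the measured TCP pose, the force, the opening and the grip force at its end, in the units of the state.
- state(): the state, without advancing time (a new reading comes with each control period).
- grab_frame(name): name is "side" or "top" or "wrist"; returns (picture, depth): 420x560x3 uint8, red, green, blue; 420x560 float32, mm along the optical axis (not along the pixel's ray), 0 where there is no reading.
- get_calibration(name): a dict with "intrinsics" (3x3 intrinsics, pixels), "xyz" and "attitude" of the camera in the world; the wrist camera has in their place "mount" (4x4, takes a point from camera to tool coordinates, whose origin is the TCP and whose axes are the flange's). Camera axes: x right, y up, looking along -z (the intrinsics and any distortion apply to the point x, -y, -z); pixel columns grow to the right and rows downward; lengths in mm; the calibration is good to about 2 mm. A picture is of the moment at which its call begins: read the wrist's pose just before it. get_calibration takes no time and is no camera call.
- close_job(): hands the job in; it is judged then, once.
Trained networks look in the newest picture that a camera, given by its name, has taken for a name from the list of things; names that differ only in an ending like _2 or _b are one class to them, and where a whole thing is asked for, a point or a joint stands for the part that bears it (a point fixed in the world has none). Each returns a list of dicts, best first, with "confidence" (0 to 1); they miss things now and then, are a little off and sometimes report something else, mostly with a low value. They report only what shows in the picture. A call takes as long as a camera call. They do not tell look-alikes from the thing itself.
- recognise(name, camera): "bbox" ([left, top, right, bottom] in pixels, round what is visible of it).
- trace(name, camera): "mask" (420x560 bool, what is visible of it) and "bbox" ([left, top, right, bottom] in pixels, round what is visible of it).
The state is a dict: "clock": time; "joint_positions": joint angles; "joint_vel": joint speeds; "joint_efforts": joint torques, N m; "tcp_pos": TCP position; "tcp_rot": TCP orientation; "force": force on the tool from outside, world axes, zero at the start; "moment": the same for the moment, N m; "finger_gap": finger opening in mm; "gripper_force": force on a finger pad.
Only numpy, scipy, OpenCV 4.12 (cv2) and the standard library are available. Lean on these libraries where they do the work, as an engineer would, in place of code of your own. Each camera call takes 0.05 s, during which the arm holds its last target. There are 200 camera calls.

## Working session

There is one attempt and no reset: what is moved stays moved. The work goes in short steps, Python scripts to look and compute and a tool call to move; the robot and the scene stay as the last step left them, time stands still between calls to the robot, and variables do not carry over. Pictures are saved under pics/ and viewed, at most 10 in all, crops included, and the job is handed in when it is done.

Besides the shell and the picture viewer there is one more tool, called after "Call:" as name([rows], argument=value, ...), one row to a line, values as JSON. drive_tool: Moves the arm, as the interface text tells. Its arguments: {"type":"object","properties":{"series":{"type":"array"},"hand":{"type":"number"}},"required":["series"]}

```bash
mkdir -p pics; python3 - <<'E'
from rig import *
import cv2,numpy as np
ims=[]
for c in("top","side"):
    p,d=grab_frame(c); np.savez(f"{c}.npz",p=p,d=d); ims.append(p); k=get_calibration(c); print(c,k)
    cv2.imwrite(f"pics/{c}0.png",p[:,:,::-1])
print(state()); print(get_calibration("wrist"))
E
```

```text
top {'intrinsics': array([[481.31291939,   0.        , 289.62872064],
       [  0.        , 481.31291939, 210.23823297],
       [  0.        ,   0.        ,   1.        ]]), 'xyz': array([405.70948479,  40.72331561, 984.82889217]), 'attitude': array([ 0.05888821, -0.05889974, -0.70200512,  0.70728482])}
side {'intrinsics': array([[414.80308332,   0.        , 282.02801948],
       [  0.        , 414.80308332, 208.63407027],
       [  0.        ,   0.        ,   1.        ]]), 'xyz': array([468.61738997, 756.9650417 , 498.6687455 ]), 'attitude': array([-0.03271353,  0.4866019 ,  0.87091752, -0.06042421])}
{'clock': 0.1, 'joint_positions': array([-1.24002521e+00,  3.20248550e-01,  1.56555568e+00,  2.47323747e-05,
        1.25739497e+00, -1.99896630e-02]), 'joint_vel': array([ 3.22645447e-05, -1.83662105e-04, -7.37638967e-04, -3.79420783e-04,
       -1.49102452e-04, -7.17039364e-04]), 'joint_efforts': array([ 1.15011040e-03, -4.16406190e+01, -2.34704018e+01,  1.39329413e-04,
        4.89790706e-03,  2.28764344e-05]), 'tcp_pos': array([ 197.45319893, -539.5845948 ,  230.55503628]), 'tcp_rot': array([ 9.84660588e-01,  1.74478884e-01, -1.12700389e-04, -7.95414657e-04]), 'force': array([-0.2816748 , -0.03088694,  0.22417216]), 'moment': array([ 0.02697524, -0.06720231, -0.00445605]), 'gripper_force': 0.0, 'finger_gap': 85.09581711282546}
{'intrinsics': array([[295.26164183,   0.        , 281.45751893],
       [  0.        , 295.26164183, 210.66248809],
       [  0.        ,   0.        ,   1.        ]]), 'mount': array([[ 5.86347258e-04,  9.63514010e-01,  2.67657260e-01,
         6.81530463e+01],
       [ 9.99999650e-01, -4.05019374e-04, -7.32672863e-04,
         2.35935550e-01],
       [-5.97534192e-04,  2.67657595e-01, -9.63513910e-01,
        -1.41747428e+02],
       [ 0.00000000e+00,  0.00000000e+00,  0.00000000e+00,
         1.00000000e+00]])}
```

View pics/top0.png

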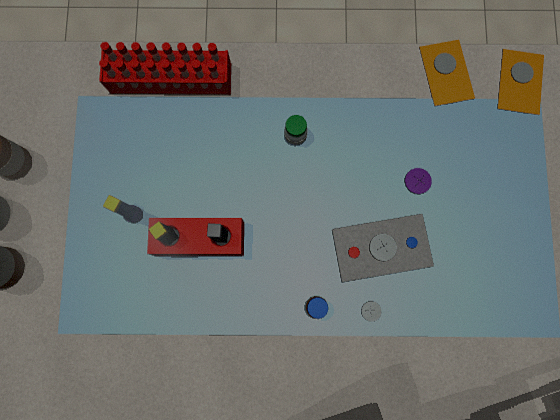

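View pics/side0.png

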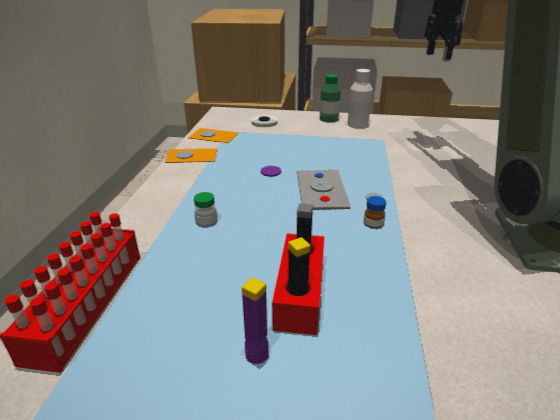

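The top picture shows the yellow-tailed black lamp in the left socket (160,233), and the spare at (216,232). The board is at (383,247), with red at (354,253) and blue at (411,242). The purple decoy is at (120,207). The side view agrees.

```bash
cat > h.py <<'E'
from rig import *
import numpy as np,cv2
from scipy.spatial.transform import Rotation as R
def world(c,d,us,vs,s=None):
    k=get_calibration(c);K=k["intrinsics"]
    z=d[vs,us]; P=np.c_[(us-K[0,2])/K[0,0]*z,-(vs-K[1,2])/K[1,1]*z,-z]
    if c=="wrist":
        M=k["mount"];P=P@M[:3,:3].T+M[:3,3]
        return R.from_quat(s["tcp_rot"]).apply(P)+s["tcp_pos"]
    return R.from_quat(k["attitude"]).apply(P)+k["xyz"]
def colour(p,lo,hi):
    return cv2.inRange(cv2.cvtColor(p,cv2.COLOR_RGB2HSV),lo,hi)>0
def feats(c,p,d,box,lo,hi,zr,s=None):
    m=colour(p,lo,hi); vs,us=np.nonzero(m); l,t,r,b=box
    k=(us>=l)&(us<r)&(vs>=t)&(vs<b)&(d[vs,us]>0); W=world(c,d,us[k],vs[k],s)
    return W[(W[:,2]>zr[0])&(W[:,2]<zr[1])]
def rect(W): return cv2.minAreaRect(W[:,:2].astype(np.float32))
E
python3 - <<'E'
from h import *
z=np.load("top.npz");p,d=z["p"],z["d"]
def show(n,W): print(n,len(W),W.mean(0).round(1),np.median(W[:,2]).round(1),rect(W))
show("red",feats("top",p,d,(345,240,365,265),(0,120,60),(10,255,255),(0,30)))
show("blue",feats("top",p,d,(400,232,422,253),(105,140,60),(130,255,255),(0,30)))
show("holder",feats("top",p,d,(140,210,250,262),(0,120,60),(10,255,255),(52,68)))
show("tail",feats("top",p,d,(145,218,180,245),(22,100,60),(35,255,255),(120,160)))
show("spare",feats("top",p,d,(203,222,231,240),(0,0,0),(179,90,255),(135,150)))
for n in("disc","lamp"):
    for x in trace(n,"top")[:3]:
        vs,us=np.nonzero(x["mask"]&(d>0)); W=world("top",d,us,vs); print(x["bbox"],round(x["confidence"],2)); show(n,W)
E
```

```text
red 98 [485.3 -88.8  10.3] 10.4 ((485.41888427734375, -88.87650299072266), (21.61806869506836, 20.82228660583496), 17.69778060913086)
blue 97 [ 506.4 -206.4   10.2] 10.1 ((506.46893310546875, -205.78799438476562), (21.413251876831055, 20.943227767944336), 86.93340301513672)
holder 2295 [509.5 219.2  59. ] 59.0 ((511.0403747558594, 225.344482421875), (69.10072326660156, 180.04605102539062), 0.3644654154777527)
tail 170 [510.7 274.5 141.9] 142.2 ((510.5283203125, 274.9581298828125), (22.772926330566406, 22.930438995361328), 40.24188995361328)
spare 178 [511.  174.6 141.7] 141.8 ((510.8254699707031, 175.2608184814453), (23.92059898376465, 23.484760284423828), 88.78313446044922)
[403.3, 169.7, 428.7, 194.6] 0.9
disc 569 [ 634.9 -224.8    4.8] 4.9 ((635.5015869140625, -225.6727294921875), (56.08477020263672, 54.918277740478516), 89.92250061035156)
[361.9, 301.1, 382.0, 321.1] 0.84
disc 328 [ 368.2 -122.1    3.3] 3.3 ((368.0556640625, -121.79198455810547), (39.248348236083984, 38.87107849121094), 0.7553640604019165)
[284.9, 116.0, 308.8, 142.6] 0.62
disc 521 [728.6  31.1  50.3] 59.4 ((732.0541381835938, 31.09197425842285), (43.307186126708984, 43.303131103515625), 38.752479553222656)
[148.9, 222.8, 176.6, 246.5] 0.92
lamp 445 [508.5 270.2 108.3] 124.0 ((511.6020202636719, 274.38055419921875), (28.587940216064453, 30.818506240844727), 50.36785125732422)
[101.5, 197.7, 141.8, 222.9] 0.88
lamp 499 [556.2 355.2  83.9] 88.9 ((558.590087890625, 359.6265563964844), (27.337175369262695, 31.70601463317871), 74.04910278320312)
```

```bash
cat >> h.py <<'E'
def down(ang): # tool down, tool y at world angle ang (deg)
    return R.from_euler('z',ang,degrees=True)*R.from_matrix(np.array([[0,1,0],[1,0,0],[0,0,-1.]]).T)
def chain(poses,p0=None,r0=None):
    s=state(); p=s["tcp_pos"] if p0 is None else p0; r=R.from_quat(s["tcp_rot"]) if r0 is None else r0
    for P,Q in poses:
        print("pos",(r.inv().apply(np.array(P)-p)/500).round(4),"ang",((r.inv()*Q).as_rotvec()/.5).round(4)); p,r=np.array(P),Q
E
python3 - <<'E'
from h import *
print(down(0).as_matrix(), state()["tcp_rot"], down(-69.9).as_quat())
a=np.linspace(-70,28.3,5)[1:]; b=np.linspace(-69.9,40.2,5)[1:]
chain([((578*np.cos(np.radians(x)),578*np.sin(np.radians(x)),265),down(y)) for x,y in zip(a,b)])
E
```

```text
[[ 0.  1.  0.]
 [ 1.  0.  0.]
 [ 0.  0. -1.]] [ 9.84655981e-01  1.74505952e-01 -8.01583406e-05 -5.14352121e-04] [0.98465584 0.17450752 0.         0.        ]
pos [ 0.4789 -0.0974 -0.0683] ang [-2.000e-03 -5.000e-04 -9.608e-01]
pos [ 0.4857 -0.079   0.    ] ang [ 0.      0.     -0.9608]
pos [ 0.4891 -0.0539  0.    ] ang [ 0.      0.     -0.9608]
pos [ 0.4912 -0.0286  0.    ] ang [ 0.      0.     -0.9608]
```

Call:
drive_tool([
  {"delta_pos": [0.479, -0.097, -0.068], "angular": [0, 0, -0.961]},
  {"delta_pos": [0.479, -0.097, -0.068], "angular": [0, 0, -0.961]},
  {"delta_pos": [0.479, -0.097, -0.068], "angular": [0, 0, -0.961]},
  {"delta_pos": [0.479, -0.097, -0.068], "angular": [0, 0, -0.961]},
  {"delta_pos": [0.479, -0.097, -0.068], "angular": [0, 0, -0.961]},
], hand=-1)

```text
clock: 0.82
tcp_pos: [409.0, -410.1, 265.6]
tcp_rot: [0.914, 0.406, 0.001, 0.0]
force: [-1.0, 0.3, 0.3]
finger_gap: 84.9
gripper_force: 0.0
```

Call:
drive_tool([
  {"delta_pos": [0.486, -0.079, 0], "angular": [0, 0, -0.961]},
  {"delta_pos": [0.486, -0.079, 0], "angular": [0, 0, -0.961]},
  {"delta_pos": [0.486, -0.079, 0], "angular": [0, 0, -0.961]},
  {"delta_pos": [0.486, -0.079, 0], "angular": [0, 0, -0.961]},
  {"delta_pos": [0.486, -0.079, 0], "angular": [0, 0, -0.961]},
])

```text
clock: 1.45
tcp_pos: [541.4, -203.7, 264.7]
tcp_rot: [0.791, 0.612, -0.0, -0.0]
force: [0.2, 0.0, -0.1]
finger_gap: 85.6
gripper_force: 0.0
```

Call:
drive_tool([
  {"delta_pos": [0.489, -0.054, 0], "angular": [0, 0, -0.961]},
  {"delta_pos": [0.489, -0.054, 0], "angular": [0, 0, -0.961]},
  {"delta_pos": [0.489, -0.054, 0], "angular": [0, 0, -0.961]},
  {"delta_pos": [0.489, -0.054, 0], "angular": [0, 0, -0.961]},
  {"delta_pos": [0.489, -0.054, 0], "angular": [0, 0, -0.961]},
])

```text
clock: 2.08
tcp_pos: [576.9, 38.8, 264.9]
tcp_rot: [0.623, 0.782, -0.0, -0.0]
force: [-0.7, 0.0, -0.5]
finger_gap: 85.3
gripper_force: 0.0
```

Call:
drive_tool([
  {"delta_pos": [0.491, -0.029, 0], "angular": [0, 0, -0.961]},
  {"delta_pos": [0.491, -0.029, 0], "angular": [0, 0, -0.961]},
  {"delta_pos": [0.491, -0.029, 0], "angular": [0, 0, -0.961]},
  {"delta_pos": [0.491, -0.029, 0], "angular": [0, 0, -0.961]},
  {"delta_pos": [0.491, -0.029, 0], "angular": [0, 0, -0.961]},
  {"delta_pos": [0.491, -0.029, 0], "angular": [0, 0, -0.961]},
])

```text
clock: 2.82
tcp_pos: [509.5, 271.4, 265.0]
tcp_rot: [0.422, 0.907, -0.001, 0.0]
force: [-0.2, -0.5, -0.1]
finger_gap: 85.5
gripper_force: 0.0
```

```bash
python3 - <<'E'
from h import *
s=state(); p,d=grab_frame("wrist"); cv2.imwrite("pics/w1.png",p[:,:,::-1])
print(s["clock"],s["tcp_pos"],s["joint_positions"].round(2))
W=feats("wrist",p,d,(0,0,560,420),(22,100,60),(35,255,255),(125,160),s)
W=W[np.hypot(W[:,0]-510,W[:,1]-275)<40]
print(len(W),W.mean(0),np.median(W[:,2]),rect(W[W[:,2]>138]))
B=feats("wrist",p,d,(0,0,560,420),(0,0,0),(179,255,60),(65,125),s); B=B[np.hypot(B[:,0]-510,B[:,1]-275)<30]
for a,b in((65,80),(80,95),(95,110),(110,125)):
  k=B[(B[:,2]>a)&(B[:,2]<b)]; print(a,len(k),k.mean(0) if len(k) else'')
E
```

```text
2.825 [509.50299006 271.36385707 265.03464167] [ 0.47  0.31  1.5  -0.    1.34 -0.23]
483 [511.1646135  274.8031387  141.86409524] 142.05700470393623 ((511.3135070800781, 274.16815185546875), (22.98689079284668, 23.646244049072266), 37.084171295166016)
65 42 [503.43589162 282.43125576  73.76312498]
80 45 [504.47751219 283.26847982  87.49364728]
95 61 [504.09421424 282.99105707 102.44031035]
110 65 [504.39130446 283.17513537 117.90187828]
```

View pics/w1.png

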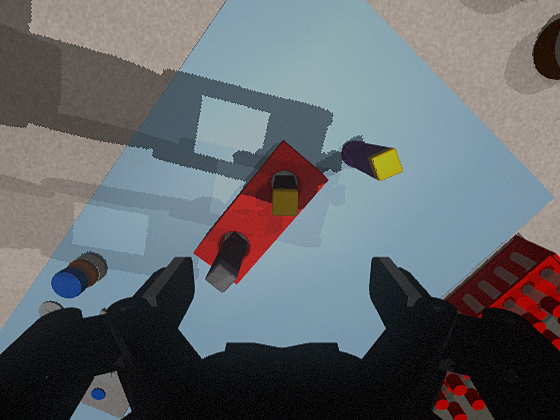

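The wrist view shows the yellow tail at (285,203) square to the fingers, with the purple decoy well clear at (370,155) and the spare at (222,275).

```bash
python3 - <<'E'
from h import *
chain([((511,274.7,165),down(39)),((511,274.7,82),down(39))])
E
```

```text
pos [0.0039 0.0068 0.2003] ang [-0.0017  0.0021  0.0376]
pos [0.    0.    0.166] ang [0. 0. 0.]
```

Call:
drive_tool([
  {"delta_pos": [0.004, 0.007, 0.1], "angular": [0, 0, 0.038]},
  {"delta_pos": [0.004, 0.007, 0.2], "angular": [0, 0, 0.038]},
  {"delta_pos": [0.004, 0.007, 0.25], "angular": [0, 0, 0.038]},
  {"delta_pos": [0.004, 0.007, 0.3], "angular": [0, 0, 0.038]},
  {"delta_pos": [0.004, 0.007, 0.34], "angular": [0, 0, 0.038]},
  {"delta_pos": [0.004, 0.007, 0.366], "angular": [0, 0, 0.038]},
  {"delta_pos": [0.004, 0.007, 0.366], "angular": [0, 0, 0.038]},
  {"delta_pos": [0.004, 0.007, 0.366], "angular": [0, 0, 0.038]},
])

```text
clock: 3.88
tcp_pos: [511.1, 277.1, 83.1]
tcp_rot: [0.43, 0.903, 0.001, 0.001]
force: [0.1, -0.4, -0.2]
finger_gap: 85.5
gripper_force: 0.0
```

Call:
drive_tool([
  {"delta_pos": [0, 0, 0], "angular": [0, 0, 0]},
  {"delta_pos": [0, 0, 0], "angular": [0, 0, 0]},
  {"delta_pos": [0, 0, 0], "angular": [0, 0, 0]},
  {"delta_pos": [0, 0, 0], "angular": [0, 0, 0]},
  {"delta_pos": [0, 0, 0], "angular": [0, 0, 0]},
  {"delta_pos": [0, 0, 0], "angular": [0, 0, 0]},
  {"delta_pos": [0, 0, 0], "angular": [0, 0, 0]},
  {"delta_pos": [0, 0, 0], "angular": [0, 0, 0]},
], hand=1)

```text
clock: 4.88
tcp_pos: [510.4, 277.5, 82.5]
tcp_rot: [0.429, 0.903, 0.0, 0.0]
force: [-1.0, 0.3, 3.3]
finger_gap: 23.2
gripper_force: 57.1
```

Call:
drive_tool([
  {"delta_pos": [0, 0, -0.04], "angular": [0, 0, 0]},
  {"delta_pos": [0, 0, -0.08], "angular": [0, 0, 0]},
  {"delta_pos": [0, 0, -0.13], "angular": [0, 0, 0]},
  {"delta_pos": [0, 0, -0.18], "angular": [0, 0, 0]},
  {"delta_pos": [0, 0, -0.24], "angular": [0, 0, 0]},
  {"delta_pos": [0, 0, -0.3], "angular": [0, 0, 0]},
  {"delta_pos": [0, 0, -0.36], "angular": [0, 0, 0]},
  {"delta_pos": [0, 0, -0.36], "angular": [0, 0, 0]},
  {"delta_pos": [0, 0, -0.36], "angular": [0, 0, 0]},
])

```text
clock: 6.0
tcp_pos: [509.5, 276.9, 260.4]
tcp_rot: [0.429, 0.903, -0.001, -0.001]
force: [0.2, -0.4, -1.3]
finger_gap: 23.0
gripper_force: 56.9
```

```bash
python3 - <<'E'
from h import *
s=state(); p,d=grab_frame("wrist"); ps,ds=grab_frame("side")
cv2.imwrite("pics/w2.png",np.hstack([p,ps])[::1,:,::-1][:, :, :] if 0 else cv2.resize(np.hstack([p,ps])[:,:,::-1],(800,300)))
print(s["clock"],s["tcp_pos"],s["tcp_rot"],s["joint_positions"].round(2),s["finger_gap"])
r=R.from_quat(s["tcp_rot"])
for c,D in(("wrist",d),("side",ds)):
    vs,us=np.nonzero(D>0); W=world(c,D,us,vs,s); T=r.inv().apply(W-s["tcp_pos"])
    k=(np.hypot(T[:,0],T[:,1])<26)&(T[:,2]>8)&(T[:,2]<85); T=T[k]; print(c,len(T),np.percentile(T[:,2],[0,2,98,100]) if len(T) else '')
    for a in range(10,85,9):
        q=T[(T[:,2]>a)&(T[:,2]<a+9)]
        if len(q)>3: print(a,len(q),q.mean(0).round(1),q.min(0).round(1),q.max(0).round(1))
E
```

```text
6.0 [509.45729    276.89203434 260.36331064] [ 0.42948357  0.90307312 -0.00138574 -0.00093482] [ 0.48  0.31  1.5  -0.    1.33 -0.2 ] 23.000525317708274
wrist 1570 [ 8.00943692  8.88593072 72.09925092 74.95795583]
10 229 [ 8.2  0.3 14.3] [  6.3 -11.7  10.1] [ 8.8 12.2 19. ]
19 204 [ 8.2  0.3 23.2] [  6.4 -11.6  19.1] [ 8.9 12.1 28. ]
28 156 [ 8.2  0.2 31.8] [  6.3 -11.7  28. ] [ 8.9 12.1 37. ]
37 329 [ 7.   0.3 42.7] [ -6.4 -14.9  37.1] [12.2 15.6 46. ]
46 359 [ 7.6  0.1 49.9] [ -9.3 -16.9  46. ] [13.9 16.9 55. ]
55 142 [10.5 -0.3 60.4] [  1.3 -16.2  55. ] [13.8 16.7 64. ]
64 81 [10.9  0.4 69.1] [  3.5 -15.4  64. ] [13.6 15.3 72.9]
73 15 [ 9.7 -1.1 73.7] [  4.1 -13.8  73. ] [12.8 15.1 75. ]
side 1076 [ 8.07179767  9.15128968 72.62736449 74.18171076]
10 154 [ 5.3  4.3 14.4] [-13.8 -12.1  10.1] [11.5 11.7 19. ]
19 141 [ 5.4  4.4 23.4] [-14.3 -11.1  19.1] [12.2 12.3 27.9]
28 131 [ 5.3  4.  32. ] [-12.9 -11.9  28.1] [11.3 12.1 36.9]
37 164 [ 6.5  4.8 41.6] [-11.2 -14.5  37.1] [14.  14.9 45.9]
46 171 [ 8.7  5.8 50.4] [-14.7 -15.8  46. ] [16.6 16.9 55. ]
55 139 [ 8.9  6.9 59.9] [ -8.9 -11.8  55.1] [16.2 16.4 64. ]
64 130 [ 8.8  6.1 68.8] [ -9.8 -13.5  64. ] [17.1 16.3 72.9]
73 13 [ 8.7  8.  73.6] [-9.  -1.5 73.1] [14.6 15.7 74.2]
```

View pics/w2.png

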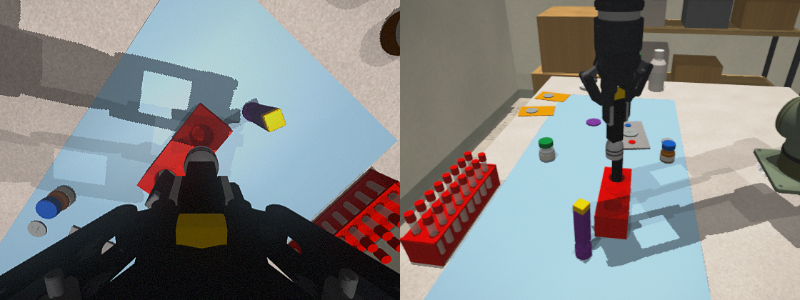

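The lamp is held straight along the tool axis with its lens about 74 mm beyond the TCP. Next I plan the path to the red side.

```bash
cat >> h.py <<'E'
from scipy.spatial.transform import Slerp
SR=np.array([485.4,-88.9]);SB=np.array([506.4,-206.1]);C=(SR+SB)/2;U=(SB-SR)/np.linalg.norm(SB-SR)
OFF=np.array([-2,0,74.])
def aim(side,psi=-5): # side -1 red, +1 blue -> (lens, rot)
    t=np.r_[-side*U,-1]/np.sqrt(2); ax=np.cross([0,0,-1],t); ax/=np.linalg.norm(ax)
    return np.r_[C+side*60*U,74], R.from_rotvec(ax*np.pi/4)*down(psi)
def tcp(lens,q): return lens-q.apply(OFF)
def lens_now():
    s=state();q=R.from_quat(s["tcp_rot"]);l=s["tcp_pos"]+q.apply(OFF);t=q.apply([0,0,1])
    hit=l+t*(14-l[2])/t[2]; return s["clock"],l.round(1),t.round(3),hit.round(1),s["joint_positions"].round(2)
E
python3 - <<'E'
from h import *
print(C,U)
s=state();q0=R.from_quat(s["tcp_rot"]);l0=s["tcp_pos"]+q0.apply(OFF)
L,Q=aim(-1); v=down(-5)
S1=Slerp([0,1],R.concatenate([q0,v])); S2=Slerp([0,1],R.concatenate([v,Q]))
P=[((530,120,190),S1(.55)),((500,-40,190),v),((L[0],L[1]+10,170),S2(.5)),((L[0],L[1],120),Q),(L,Q)]
chain([(tcp(np.array(l),q),q) for l,q in P])
E
```

```text
[ 495.9 -147.5] [ 0.17637197 -0.98432359]
pos [-0.2658 -0.1643 -0.0072] ang [-0.0043  0.0009  0.8473]
pos [-0.2942 -0.139   0.0003] ang [-0.0036  0.0008  0.6932]
pos [-0.0248 -0.0373  0.0527] ang [-0.2054 -0.7581  0.    ]
pos [ 0.0728 -0.0234  0.1127] ang [-0.2054 -0.7581  0.    ]
pos [ 0.0628 -0.017   0.0651] ang [0. 0. 0.]
```

Call:
drive_tool([
  {"delta_pos": [-0.266, -0.164, -0.007], "angular": [0, 0, 0.847]},
  {"delta_pos": [-0.266, -0.164, -0.007], "angular": [0, 0, 0.847]},
  {"delta_pos": [-0.266, -0.164, -0.007], "angular": [0, 0, 0.847]},
  {"delta_pos": [-0.266, -0.164, -0.007], "angular": [0, 0, 0.847]},
  {"delta_pos": [-0.266, -0.164, -0.007], "angular": [0, 0, 0.847]},
])

```text
clock: 6.72
tcp_pos: [530.2, 122.8, 264.9]
tcp_rot: [0.61, 0.793, -0.0, -0.001]
force: [0.4, 0.1, -1.2]
finger_gap: 23.6
gripper_force: 57.1
```

Call:
drive_tool([
  {"delta_pos": [-0.294, -0.139, 0], "angular": [0, 0, 0.693]},
  {"delta_pos": [-0.294, -0.139, 0], "angular": [0, 0, 0.693]},
  {"delta_pos": [-0.294, -0.139, 0], "angular": [0, 0, 0.693]},
  {"delta_pos": [-0.294, -0.139, 0], "angular": [0, 0, 0.693]},
  {"delta_pos": [-0.294, -0.139, 0], "angular": [0, 0, 0.693]},
])

```text
clock: 7.35
tcp_pos: [501.4, -36.2, 265.5]
tcp_rot: [0.737, 0.676, 0.0, -0.0]
force: [0.4, 0.1, -1.5]
finger_gap: 23.6
gripper_force: 57.1
```

Call:
drive_tool([
  {"delta_pos": [-0.012, -0.018, 0.026], "angular": [-0.1, -0.38, 0]},
  {"delta_pos": [-0.025, -0.037, 0.053], "angular": [-0.205, -0.758, 0]},
  {"delta_pos": [-0.025, -0.037, 0.053], "angular": [-0.205, -0.758, 0]},
  {"delta_pos": [-0.025, -0.037, 0.053], "angular": [-0.205, -0.758, 0]},
  {"delta_pos": [-0.025, -0.037, 0.053], "angular": [-0.205, -0.758, 0]},
])

```text
clock: 7.98
tcp_pos: [482.8, -48.5, 240.2]
tcp_rot: [0.724, 0.662, -0.103, 0.165]
force: [-0.0, -0.2, -2.2]
finger_gap: 23.8
gripper_force: 57.2
```

Call:
drive_tool([
  {"delta_pos": [0.036, -0.012, 0.056], "angular": [-0.103, -0.379, 0]},
  {"delta_pos": [0.073, -0.023, 0.113], "angular": [-0.205, -0.758, 0]},
  {"delta_pos": [0.073, -0.023, 0.113], "angular": [-0.205, -0.758, 0]},
  {"delta_pos": [0.073, -0.023, 0.113], "angular": [-0.205, -0.758, 0]},
  {"delta_pos": [0.073, -0.023, 0.113], "angular": [-0.205, -0.758, 0]},
  {"delta_pos": [0.073, -0.023, 0.113], "angular": [-0.205, -0.758, 0]},
])

```text
clock: 8.72
tcp_pos: [478.3, -35.9, 174.1]
tcp_rot: [0.682, 0.623, -0.203, 0.323]
force: [-0.2, 0.4, -2.4]
finger_gap: 23.4
gripper_force: 57.4
```

```bash
python3 - <<'E'
from h import *
print(lens_now())
s=state();r=R.from_quat(s["tcp_rot"])
for c in("top","side","wrist"):
    p,d=grab_frame(c); cv2.imwrite(f"pics/{c}3.png",p[:,:,::-1])
    vs,us=np.nonzero(d>0); W=world(c,d,us,vs,s); T=r.inv().apply(W-s["tcp_pos"])
    k=(np.hypot(T[:,0],T[:,1])<26)&(T[:,2]>8)&(T[:,2]<85); T=T[k]; print(c,len(T))
    for a in range(10,85,15):
        q=T[(T[:,2]>a)&(T[:,2]<a+15)]
        if len(q)>3: print(a,len(q),q.mean(0).round(1),np.percentile(q,1,axis=0).round(1),np.percentile(q,99,axis=0).round(1))
L,Q=aim(-1); chain([(tcp(L,Q),Q)])
E
```

```text
(8.725, array([487.3, -88.8, 123.1]), array([ 0.126, -0.695, -0.708]), array([ 506.6, -195.8,   14. ]), array([ 0.38,  0.32,  2.  , -0.85,  1.18,  0.95]))
top 428
10 88 [-12.6   0.5  17.5] [-15.8 -11.9  10.1] [-0.3 11.3 24.5]
25 82 [-12.7   1.   33.4] [-16.6 -13.7  25.4] [ 0.7 12.3 39.8]
40 135 [-12.9   1.1  47. ] [-19.3 -16.5  40.3] [ 3.1 15.2 54.8]
55 95 [-14.5   1.5  62.8] [-19.9 -17.2  55.6] [-1.2 16.2 69.9]
70 18 [-14.6   0.4  72.2] [-18.3 -15.1  70. ] [-2.3 15.8 75.5]
side 194
10 33 [ 8.3 -2.  17.6] [  6.  -13.3  11.2] [ 9.4  9.6 24.3]
25 33 [ 7.5 -0.6 32.6] [ -4.4 -12.9  25.2] [11.5 11.2 39.9]
40 80 [ 6.7 -0.9 45.7] [ -9.2 -18.   40.2] [13.7 14.  54.7]
55 38 [ 9.5 -0.  62.7] [ -0.4 -18.4  55.2] [13.8 14.5 69.5]
70 5 [10.4 -5.5 71.7] [  5.1 -16.5  70.8] [13.3  6.2 73.6]
wrist 1566
10 366 [ 9.2  0.4 17.1] [  7.6 -11.2  10.2] [ 9.8 11.9 24.7]
25 273 [ 9.2  0.5 31.9] [  7.9 -11.1  25. ] [10.7 11.8 39.9]
40 633 [ 8.2  0.3 47. ] [ -5.8 -16.3  40.3] [14.2 16.6 54.9]
55 189 [11.6  0.  61.9] [  2.1 -15.4  55.1] [14.6 16.2 69.5]
70 48 [11.4  0.2 72.1] [  5.2 -13.9  70.2] [14.1 14.9 74.5]
pos [ 0.0656 -0.0209  0.068 ] ang [ 0.0004 -0.0017 -0.0037]
```

View pics/side3.png

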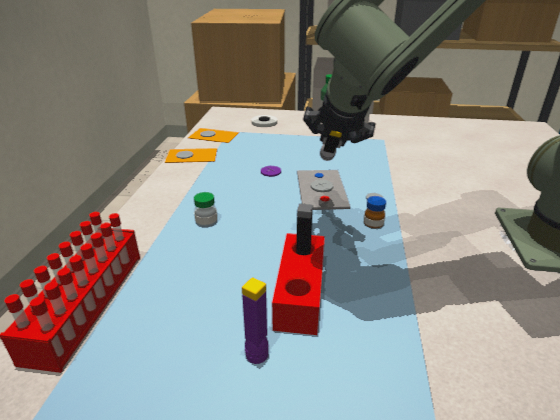

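The side view shows the lamp (330,150) slanted toward the disc at (321,184). Now I descend to the red pose.

Call:
drive_tool([
  {"delta_pos": [0.033, -0.01, 0.034], "angular": [0, 0, 0]},
  {"delta_pos": [0.067, -0.021, 0.068], "angular": [0, 0, 0]},
  {"delta_pos": [0.067, -0.021, 0.068], "angular": [0, 0, 0]},
  {"delta_pos": [0.067, -0.021, 0.068], "angular": [0, 0, 0]},
  {"delta_pos": [0.067, -0.021, 0.068], "angular": [0, 0, 0]},
  {"delta_pos": [0.067, -0.021, 0.068], "angular": [0, 0, 0]},
])

```text
clock: 9.62
tcp_pos: [476.5, -34.5, 124.3]
tcp_rot: [0.681, 0.624, -0.204, 0.324]
force: [-0.2, 0.5, -1.1]
finger_gap: 23.4
gripper_force: 57.4
```

```bash
sed -i 's/OFF=np.array(\[-2/OFF=np.array([-3/' h.py; python3 - <<'E'
from h import *
p,d=grab_frame("wrist")
for i in range(3): grab_frame("side"); print(lens_now())
L,Q=aim(-1); chain([(tcp(L,Q),Q)])
E
```

```text
(9.725, array([485.2, -88.2,  73.7]), array([ 0.125, -0.696, -0.707]), array([ 495.7, -146.9,   14. ]), array([ 0.38,  0.4 ,  2.05, -0.89,  1.1 ,  1.06]))
(9.775, array([485.1, -88.2,  73.6]), array([ 0.125, -0.696, -0.707]), array([ 495.6, -146.9,   14. ]), array([ 0.38,  0.4 ,  2.05, -0.89,  1.1 ,  1.06]))
(9.825, array([485. , -88.2,  73.5]), array([ 0.125, -0.696, -0.707]), array([ 495.6, -146.8,   14. ]), array([ 0.38,  0.4 ,  2.05, -0.89,  1.1 ,  1.06]))
pos [-0.0009  0.0007 -0.0003] ang [ 0.0003 -0.0004  0.    ]
```

Within 1 mm of the target. I'll hold for 2.5 s, plus a second call for margin.

Call:
drive_tool([
  {"delta_pos": [0, 0, 0], "angular": [0, 0, 0]},
  {"delta_pos": [0, 0, 0], "angular": [0, 0, 0]},
  {"delta_pos": [0, 0, 0], "angular": [0, 0, 0]},
  {"delta_pos": [0, 0, 0], "angular": [0, 0, 0]},
  {"delta_pos": [0, 0, 0], "angular": [0, 0, 0]},
  {"delta_pos": [0, 0, 0], "angular": [0, 0, 0]},
  {"delta_pos": [0, 0, 0], "angular": [0, 0, 0]},
  {"delta_pos": [0, 0, 0], "angular": [0, 0, 0]},
  {"delta_pos": [0, 0, 0], "angular": [0, 0, 0]},
  {"delta_pos": [0, 0, 0], "angular": [0, 0, 0]},
  {"delta_pos": [0, 0, 0], "angular": [0, 0, 0]},
  {"delta_pos": [0, 0, 0], "angular": [0, 0, 0]},
  {"delta_pos": [0, 0, 0], "angular": [0, 0, 0]},
  {"delta_pos": [0, 0, 0], "angular": [0, 0, 0]},
  {"delta_pos": [0, 0, 0], "angular": [0, 0, 0]},
  {"delta_pos": [0, 0, 0], "angular": [0, 0, 0]},
  {"delta_pos": [0, 0, 0], "angular": [0, 0, 0]},
  {"delta_pos": [0, 0, 0], "angular": [0, 0, 0]},
  {"delta_pos": [0, 0, 0], "angular": [0, 0, 0]},
  {"delta_pos": [0, 0, 0], "angular": [0, 0, 0]},
])

```text
clock: 12.32
tcp_pos: [476.1, -34.6, 123.6]
tcp_rot: [0.681, 0.624, -0.205, 0.323]
force: [0.6, -0.1, -1.7]
finger_gap: 23.3
gripper_force: 57.4
```

Call:
drive_tool([
  {"delta_pos": [0, 0, 0], "angular": [0, 0, 0]},
  {"delta_pos": [0, 0, 0], "angular": [0, 0, 0]},
  {"delta_pos": [0, 0, 0], "angular": [0, 0, 0]},
  {"delta_pos": [0, 0, 0], "angular": [0, 0, 0]},
  {"delta_pos": [0, 0, 0], "angular": [0, 0, 0]},
  {"delta_pos": [0, 0, 0], "angular": [0, 0, 0]},
  {"delta_pos": [0, 0, 0], "angular": [0, 0, 0]},
  {"delta_pos": [0, 0, 0], "angular": [0, 0, 0]},
])

```text
clock: 13.32
tcp_pos: [476.1, -34.6, 123.6]
tcp_rot: [0.681, 0.624, -0.205, 0.323]
force: [-0.3, 0.0, -2.0]
finger_gap: 23.7
gripper_force: 57.4
```

```bash
python3 - <<'E'
from h import *
print(lens_now())
LR,QR=aim(-1);LB,QB=aim(1); v=down(-5)
h=lambda a,b:Slerp([0,1],R.concatenate([a,b]))(.5)
up=lambda l,z:np.r_[l[:2],z]
P=[(up(LR,120),QR),(np.r_[C-30*U,160],h(QR,v)),(np.r_[C,170],v),(np.r_[C+40*U,160],h(v,QB)),(up(LB,120),QB),(LB,QB)]
chain([(tcp(l,q),q) for l,q in P])
E
```

```text
(13.325, array([484.9, -88.2,  73.3]), array([ 0.125, -0.696, -0.707]), array([ 495.4, -146.7,   14. ]), array([ 0.38,  0.4 ,  2.05, -0.89,  1.1 ,  1.06]))
pos [-0.0639  0.0179 -0.0656] ang [-0.0002 -0.0001  0.0007]
pos [-0.1506  0.0408 -0.0051] ang [ 0.2054  0.7581 -0.    ]
pos [-0.116   0.0314  0.0135] ang [0.2054 0.7581 0.    ]
pos [-0.1323  0.0358  0.029 ] ang [0.2054 0.7581 0.    ]
pos [-0.1203  0.0326  0.0677] ang [0.2054 0.7581 0.    ]
pos [-0.0628  0.017   0.0651] ang [0. 0. 0.]
```

Call:
drive_tool([
  {"delta_pos": [-0.064, 0.018, -0.066], "angular": [0, 0, 0]},
  {"delta_pos": [-0.064, 0.018, -0.066], "angular": [0, 0, 0]},
  {"delta_pos": [-0.064, 0.018, -0.066], "angular": [0, 0, 0]},
])

```text
clock: 13.7
tcp_pos: [476.1, -34.7, 170.1]
tcp_rot: [0.681, 0.624, -0.205, 0.323]
force: [-0.5, -0.4, -2.4]
finger_gap: 23.7
gripper_force: 57.6
```

Call:
drive_tool([
  {"delta_pos": [-0.075, 0.02, -0.003], "angular": [0.103, 0.379, 0]},
  {"delta_pos": [-0.151, 0.041, -0.005], "angular": [0.205, 0.758, 0]},
  {"delta_pos": [-0.151, 0.041, -0.005], "angular": [0.205, 0.758, 0]},
  {"delta_pos": [-0.151, 0.041, -0.005], "angular": [0.205, 0.758, 0]},
  {"delta_pos": [-0.151, 0.041, -0.005], "angular": [0.205, 0.758, 0]},
])

```text
clock: 14.32
tcp_pos: [484.9, -87.0, 225.7]
tcp_rot: [0.723, 0.663, -0.106, 0.164]
force: [-0.8, -1.3, -1.8]
finger_gap: 23.2
gripper_force: 57.4
```

Call:
drive_tool([
  {"delta_pos": [-0.058, 0.016, 0.007], "angular": [0.103, 0.379, 0]},
  {"delta_pos": [-0.116, 0.031, 0.014], "angular": [0.205, 0.758, 0]},
  {"delta_pos": [-0.116, 0.031, 0.014], "angular": [0.205, 0.758, 0]},
  {"delta_pos": [-0.116, 0.031, 0.014], "angular": [0.205, 0.758, 0]},
  {"delta_pos": [-0.116, 0.031, 0.014], "angular": [0.205, 0.758, 0]},
])

```text
clock: 14.95
tcp_pos: [495.4, -142.7, 242.9]
tcp_rot: [0.736, 0.677, -0.001, -0.001]
force: [-0.3, -0.1, -2.4]
finger_gap: 23.6
gripper_force: 57.4
```

Call:
drive_tool([
  {"delta_pos": [-0.066, 0.018, 0.014], "angular": [0.103, 0.379, 0]},
  {"delta_pos": [-0.132, 0.036, 0.029], "angular": [0.205, 0.758, 0]},
  {"delta_pos": [-0.132, 0.036, 0.029], "angular": [0.205, 0.758, 0]},
  {"delta_pos": [-0.132, 0.036, 0.029], "angular": [0.205, 0.758, 0]},
  {"delta_pos": [-0.132, 0.036, 0.029], "angular": [0.205, 0.758, 0]},
])

```text
clock: 15.58
tcp_pos: [508.3, -209.8, 230.4]
tcp_rot: [0.722, 0.664, 0.104, -0.164]
force: [-0.2, 0.2, -1.7]
finger_gap: 23.5
gripper_force: 57.3
```

Call:
drive_tool([
  {"delta_pos": [-0.06, 0.016, 0.034], "angular": [0.103, 0.379, 0]},
  {"delta_pos": [-0.12, 0.033, 0.068], "angular": [0.205, 0.758, 0]},
  {"delta_pos": [-0.12, 0.033, 0.068], "angular": [0.205, 0.758, 0]},
  {"delta_pos": [-0.12, 0.033, 0.068], "angular": [0.205, 0.758, 0]},
  {"delta_pos": [-0.12, 0.033, 0.068], "angular": [0.205, 0.758, 0]},
  {"delta_pos": [-0.12, 0.033, 0.068], "angular": [0.205, 0.758, 0]},
])

```text
clock: 16.32
tcp_pos: [516.8, -254.7, 177.3]
tcp_rot: [0.681, 0.626, 0.205, -0.321]
force: [0.8, 0.2, -2.4]
finger_gap: 23.4
gripper_force: 57.4
```

```bash
python3 - <<'E'
from h import *
print(lens_now()); s=state();r=R.from_quat(s["tcp_rot"])
p,d=grab_frame("wrist"); cv2.imwrite("pics/w4.png",p[:,:,::-1])
vs,us=np.nonzero(d>0); T=r.inv().apply(world("wrist",d,us,vs,s)-s["tcp_pos"]); T=T[(np.hypot(T[:,0],T[:,1])<26)&(T[:,2]>8)&(T[:,2]<85)]
for a in(10,25): print(np.median(T[(T[:,2]>a)&(T[:,2]<a+12)],axis=0))
L,Q=aim(1); chain([(tcp(L,Q),Q)])
E
```

```text
(16.325, array([ 507.3, -205.6,  122.7]), array([-0.123,  0.693, -0.71 ]), array([488.5, -99.5,  14. ]), array([-0.72,  0.67,  1.35,  0.46,  1.76, -0.7 ]))
[ 7.92650072  0.35004137 15.55508027]
[ 7.93778385  0.33492131 30.1973094 ]
pos [-0.0677  0.0165  0.0675] ang [0.0042 0.0074 0.0066]
```

View pics/w4.png

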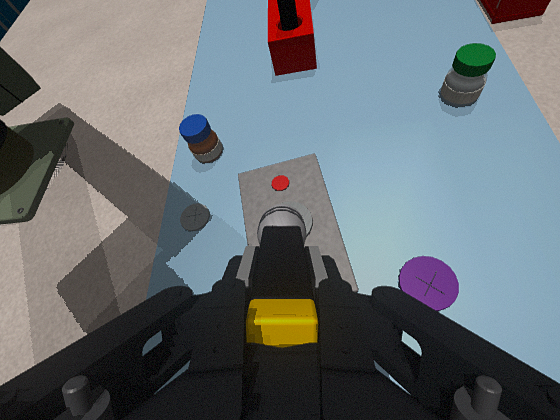

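The wrist view shows the lamp head (284,225) pointing over the disc toward the red spot (280,183), with the grasp still straight. Now I descend to the blue pose.

Call:
drive_tool([
  {"delta_pos": [-0.034, 0.008, 0.034], "angular": [0.004, 0.007, 0.006]},
  {"delta_pos": [-0.068, 0.017, 0.067], "angular": [0.004, 0.007, 0.006]},
  {"delta_pos": [-0.068, 0.017, 0.067], "angular": [0.004, 0.007, 0.006]},
  {"delta_pos": [-0.068, 0.017, 0.067], "angular": [0.004, 0.007, 0.006]},
  {"delta_pos": [-0.068, 0.017, 0.067], "angular": [0.004, 0.007, 0.006]},
  {"delta_pos": [-0.068, 0.017, 0.067], "angular": [0.004, 0.007, 0.006]},
  {"delta_pos": [-0.068, 0.017, 0.067], "angular": [0.004, 0.007, 0.006]},
  {"delta_pos": [-0.068, 0.017, 0.067], "angular": [0.004, 0.007, 0.006]},
])

```text
clock: 17.38
tcp_pos: [515.9, -257.0, 126.0]
tcp_rot: [0.681, 0.623, 0.205, -0.325]
force: [-0.2, -0.1, -1.5]
finger_gap: 23.2
gripper_force: 57.4
```

```bash
python3 - <<'E'
from h import *
p,d=grab_frame("top"); cv2.imwrite("pics/t5.png",p[:,:,::-1]); print(lens_now())
W=feats("top",p,d,(345,240,365,265),(0,120,60),(10,255,255),(0,30)); print(W.mean(0))
L,Q=aim(1); chain([(tcp(L,Q),Q)])
E
```

```text
(17.425, array([ 506.2, -207.4,   71.8]), array([-0.126,  0.698, -0.705]), array([ 495.9, -150.2,   14. ]), array([-0.73,  0.72,  1.39,  0.46,  1.69, -0.74]))
[485.22580651 -88.587636    10.0877922 ]
pos [ 0.0048 -0.0006 -0.0019] ang [-0.0033 -0.0063 -0.0052]
```

View pics/t5.png

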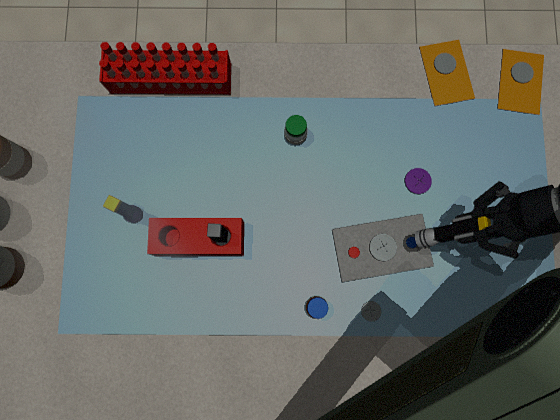

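The top view shows the lens beside the blue spot (411,242), aimed at the disc (383,247). Everything else is unmoved. I'll make a small correction and then hold.

Call:
drive_tool([
  {"delta_pos": [0.005, -0.001, -0.002], "angular": [-0.003, -0.006, -0.005]},
  {"delta_pos": [0.005, -0.001, -0.002], "angular": [-0.003, -0.006, -0.005]},
  {"delta_pos": [0.005, -0.001, -0.002], "angular": [-0.003, -0.006, -0.005]},
  {"delta_pos": [0.005, -0.001, -0.002], "angular": [-0.003, -0.006, -0.005]},
  {"delta_pos": [0.005, -0.001, -0.002], "angular": [-0.003, -0.006, -0.005]},
  {"delta_pos": [0.005, -0.001, -0.002], "angular": [-0.003, -0.006, -0.005]},
  {"delta_pos": [0.005, -0.001, -0.002], "angular": [-0.003, -0.006, -0.005]},
  {"delta_pos": [0.005, -0.001, -0.002], "angular": [-0.003, -0.006, -0.005]},
])

```text
clock: 18.42
tcp_pos: [515.9, -255.8, 128.4]
tcp_rot: [0.681, 0.624, 0.205, -0.324]
force: [0.7, -0.8, -1.6]
finger_gap: 23.5
gripper_force: 57.4
```

Call:
drive_tool([
  {"delta_pos": [0, 0, 0], "angular": [0, 0, 0]},
  {"delta_pos": [0, 0, 0], "angular": [0, 0, 0]},
  {"delta_pos": [0, 0, 0], "angular": [0, 0, 0]},
  {"delta_pos": [0, 0, 0], "angular": [0, 0, 0]},
  {"delta_pos": [0, 0, 0], "angular": [0, 0, 0]},
  {"delta_pos": [0, 0, 0], "angular": [0, 0, 0]},
  {"delta_pos": [0, 0, 0], "angular": [0, 0, 0]},
  {"delta_pos": [0, 0, 0], "angular": [0, 0, 0]},
  {"delta_pos": [0, 0, 0], "angular": [0, 0, 0]},
  {"delta_pos": [0, 0, 0], "angular": [0, 0, 0]},
  {"delta_pos": [0, 0, 0], "angular": [0, 0, 0]},
  {"delta_pos": [0, 0, 0], "angular": [0, 0, 0]},
  {"delta_pos": [0, 0, 0], "angular": [0, 0, 0]},
  {"delta_pos": [0, 0, 0], "angular": [0, 0, 0]},
  {"delta_pos": [0, 0, 0], "angular": [0, 0, 0]},
  {"delta_pos": [0, 0, 0], "angular": [0, 0, 0]},
  {"delta_pos": [0, 0, 0], "angular": [0, 0, 0]},
  {"delta_pos": [0, 0, 0], "angular": [0, 0, 0]},
  {"delta_pos": [0, 0, 0], "angular": [0, 0, 0]},
  {"delta_pos": [0, 0, 0], "angular": [0, 0, 0]},
])

```text
clock: 20.92
tcp_pos: [515.9, -255.8, 128.4]
tcp_rot: [0.681, 0.624, 0.205, -0.324]
force: [0.1, 0.3, -1.8]
finger_gap: 23.3
gripper_force: 57.4
```

Call:
drive_tool([
  {"delta_pos": [0, 0, 0], "angular": [0, 0, 0]},
  {"delta_pos": [0, 0, 0], "angular": [0, 0, 0]},
  {"delta_pos": [0, 0, 0], "angular": [0, 0, 0]},
  {"delta_pos": [0, 0, 0], "angular": [0, 0, 0]},
  {"delta_pos": [0, 0, 0], "angular": [0, 0, 0]},
  {"delta_pos": [0, 0, 0], "angular": [0, 0, 0]},
  {"delta_pos": [0, 0, 0], "angular": [0, 0, 0]},
  {"delta_pos": [0, 0, 0], "angular": [0, 0, 0]},
])

```text
clock: 21.92
tcp_pos: [515.9, -255.8, 128.4]
tcp_rot: [0.681, 0.624, 0.205, -0.324]
force: [-0.8, 0.6, -2.0]
finger_gap: 23.4
gripper_force: 57.4
```

```bash
python3 - <<'E'
from h import *
print(lens_now()); L,Q=aim(1); chain([(tcp(L,Q),Q)])
E
```

```text
(21.925, array([ 506.2, -206.5,   74. ]), array([-0.125,  0.696, -0.707]), array([ 495.6, -147.3,   14. ]), array([-0.73,  0.71,  1.39,  0.46,  1.69, -0.74]))
pos [-0.0001  0.0004 -0.0002] ang [-0.0006 -0.0006 -0.0004]
```

```bash
python3 -c "
from rig import close_job
print(close_job())"
```

```text
the job is handed in; nothing more can be done
None
```

The job is handed in at 22 s: the yellow-tailed lamp was held at 45° on the disc for about 3.5 s from above the red spot, then again from above the blue spot, aimed within about 1 mm of the disc's centre by my measurement, and it is still gripped and steady on the blue side.

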